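# Close and hold the photometer's sample cover

### The job

Push the photometer's sample cover fully home over the sample well, then turn the blue quarter-turn fastener clockwise until its white slot line is in line with the two orange marks on the cover. Then let go of the fastener, press down firmly on the round black pad until the cover is flush on its frame, and finish while still holding it pressed there by the pad alone. Leave the jar, box, beaker and bottle where they stand.

Things in the scene. Friction and masses are not known exactly. Their poses are not given: they have to be found in the camera images.
- photometer: Pale grey bench photometer, fixed to the bench, 540 mm wide (its y) and 360 mm deep (its x), with a sloping key panel on its front (-x) side. Origin under its middle at bench level; x points from its front to its back, y to its left, z up. Flat deck on top at 150 mm; a frame of two rails along y (at x = +-106 mm) and an end strip stands 6 mm above the deck. When the cover is home the fastener's axis is at x = 0, y = +10 mm and the pad's centre at x = 0, y = +105 mm.
- cover_slide (a joint): The cover's slide along the photometer's y axis, in m: 0 = fully home (pushed to its left, +y, over the sample well, against a stop); a positive value is how far it is still open towards -y (up to 0.11). It starts 50 to 100 mm open. It needs about 3 N to move and stays where it is left. The cover is a pale blue-grey plate 210 (x) x 200 (y) x 10 mm; fastener and pad ride on it, 95 mm apart along y.
- cover (a joint): How far the cover is pressed down towards the frame, in m: 0 = sprung up, 8 mm off the frame, cover top 174 mm above the bench; 0.008 = flush on the frame, cover top at 166 mm. The spring pushes back with about 5 N at the start and 12 N when flush; it pops up when released. The stud under the fastener lets the cover down only when the cover is home and the fastener is aligned to within about 10 degrees; else it stops after about 1.5 mm.
- fastener (a joint): Angle of the quarter-turn fastener, in rad, growing clockwise seen from above; stops at 0 and 2.2. At 0 its bar lies along the photometer's x axis (across the orange marks); at 1.571 the bar and its white slot line lie along the photometer's y axis, in line with the two orange marks: aligned. It starts between 0 and 0.5; friction about 0.06 N m; it stays where it is left.
- fastener_grip (a point): Point on the fastener's axis at the height to grip, 28 mm above the cover's top and 12 mm below the bar's top. The fastener is a blue upright bar 46 mm long (this point's x axis), 14 mm thick (its y axis), with a white slot line along its top, reaching from 4 to 40 mm above the cover, on a steel disc 52 mm across and 5 mm high. Two orange marks on the cover stand before and behind it along the photometer's y axis.
- pad_top (a point): Centre of the top face of the black round rubber press pad on the cover, 52 mm across, 6 mm high: 95 mm from the fastener's axis towards the photometer's left (+y), 180 mm above the bench while the cover is up, 172 mm when it is flush. Axes as the photometer's.
- cell_box: Bystander, to be left alone: blue open plastic cell box, 70 x 45 x 30 mm, standing on the right end of the photometer's deck. Origin under its middle.
- amber_jar: Bystander, to be left alone: amber glass jar, 34 mm across, 50 mm tall, standing on the left end of the deck. Origin under its middle.
- beaker: Bystander, to be left alone: glass beaker, 70 mm across, 90 mm tall, on the bench left of the photometer. Origin under its middle.
- reagent: Bystander, to be left alone: white bottle with red cap, 66 mm across, 150 mm tall, on the bench right of the photometer. Origin under its middle.
- press_pad: The press pad itself (see pad_top); origin at the centre of its underside.

How it is judged:
By the outcome, as a careful person would: the job done as asked, in the order asked, and still so for the second after the job is handed in, while the arm keeps its last pose, push and grip.
It also fails if it takes over 45 s, if anything falls off the work surface, if the arm or the gripper's body presses on something with over 40 N, if the wrist force passes 120 N, or if a joint passes its speed limit or range.

### The arm

A 6-joint arm with a two-finger parallel gripper is mounted at the origin on the work surface. World frame = base frame: x ahead of the robot, y to its left, z up, the work surface at z = 0. Lengths are in mm, angles in rad, forces in N, time in s.
With the tool pointing down it reaches from about 275 to 750 mm from the base axis. Payload 10.2 kg.
Tool frame: the origin (TCP) lies at the very end of the fingers, on their centre line; the grasp point (between the pads) lies 19 mm behind it; z points along the fingers, y is the line along which they close (so a half turn about z gives the same grasp; the last joint's range is limited). The gripper opens to 85 mm and grips with 20 to 120 N. Pads are 22 mm wide; open, the fingers measure 114 mm over their backs; the gripper's body (76 mm by 85 mm) begins 54 mm behind the grasp point. The pads swing forward as they close: fully open they stand 13 mm farther back than shut.
Start: joints at [-1.368, 0.313, 1.498, -0, 1.331, -0.223], TCP at [216.839, -478.134, 231.294] pointing down, gripper open.
Joint ranges: [-2.94, 2.94], [-0.97, 2.17], [0.19, 2.56], [-1.23, 4.37], [0.02, 3.11], [-2.88, 2.88]. Speed limits (rad/s): [2.39, 2.39, 3.01, 3.14, 3.14, 3.14].

### API

Orientations are given as a unit quaternion [w, x, y, z].
In Python, from rig import ctrl, vision gives the robot as it stands. The module is installed in compiled form; this text tells all that it offers.
- The arm moves only by the tool play_rows, never from a script. Its arguments are lists of equal length, an entry for each row: "translation": the shift along the tool's x, y, z in m, a list of three; "rotation": the turn, a rotation vector about the tool's x, y, z in rad, a list of three; "gripper": the gripper's target within -1 to 1 (shut at 1, half-way at 0, fully open at -1). A call has 1 to 10 rows; each row is the pose to reach, as a shift and turn from the pose commanded when the call began, along the tool's axes at that moment; what a row does not reach only later rows make up. A row lasts 1/8 s, in which the tool goes at most 62.5 mm and 10.7 degrees, less where a joint would pass 70% of its speed; a pose out of reach is approached as far as the arm can. A call with a gripper value outside its range is refused whole. The fingers move at their own pace and stop on an object; "force" is the grip in N (left out, the last holds). Time passes only in rows, so rows that repeat a pose let the fingers close. It gives the time, the measured TCP pose, the force, the opening and the grip force at its end, in the units of the state.
- ctrl.sense(): the state, without advancing time (a new reading comes with each control period).
- vision.capture(name): name is "side" or "top"; returns a dict with "pixels" (400x640x3 uint8, red, green, blue), "vfov" (degrees; the focal length in pixels is half the picture's height over the tangent of half this angle, whatever the lens; pixels are square), "cx", "cy" (the principal point, pixels), "rvec" (rotation vector, rad) and "tvec" (3), from world to camera coordinates, as OpenCV has them. Camera axes: x right, y down, z forward; pixel columns grow to the right and rows downward; lengths in mm; the calibration is good to about 2 mm. A picture is of the moment at which its call begins. There is no depth.
- ctrl.finish_job(): hands the job in; it is judged then, once.
The state is a dict: "time_s": time; "joints": joint angles; "dq": joint speeds; "tau": joint torques, N m; "eef_pos": TCP position; "ee_rot": TCP orientation; "force": force on the tool from outside, world axes, zero at the start; "wrist_torque": the same for the moment, N m; "grip_width": opening from 0.0 (shut) to 1.0 (fully open); "grip_force": force on a finger pad.
Only numpy, scipy, OpenCV 4.12 (cv2) and the standard library are available. Lean on these libraries where they do the work, as an engineer would, in place of code of your own. Each camera call takes 0.05 s, during which the arm holds its last target. There are 200 camera calls.

## Working session

There is one attempt and no reset: what is moved stays moved. The work goes in short steps, Python scripts to look and compute and a tool call to move; the robot and the scene stay as the last step left them, time stands still between calls to the robot, and variables do not carry over. Pictures are saved under pics/ and viewed, at most 10 in all, crops included, and the job is handed in when it is done.

Besides the shell and the picture viewer there is one more tool, called after ">>>" as name(argument=value, ...) on one line, values as JSON. play_rows: Moves the arm, as the interface text tells. Its arguments: {"type":"object","properties":{"translation":{"type":"array"},"rotation":{"type":"array"},"gripper":{"type":"array"},"force":{"type":"number"}},"required":["translation","rotation","gripper"]}

```bash
mkdir -p pics
cat > h.py <<'E'
import numpy as np, cv2, pickle
from rig import ctrl, vision
def cap(name, fn=None):
    c=vision.capture(name)
    if fn: cv2.imwrite('pics/'+fn, c['pixels'][:,:,::-1])
    return c
def ray(c,u,v):
    f=200/np.tan(np.radians(c['vfov'])/2)
    R=cv2.Rodrigues(np.array(c['rvec'],float))[0]; t=np.array(c['tvec'],float)
    d=R.T@np.array([(u-c['cx'])/f,(v-c['cy'])/f,1.]); return -R.T@t, d/np.linalg.norm(d)
def onz(c,u,v,z):
    o,d=ray(c,u,v); return o+d*(z-o[2])/d[2]
def tri(c1,p1,c2,p2):
    o1,d1=ray(c1,*p1);o2,d2=ray(c2,*p2)
    s=np.linalg.lstsq(np.array([d1,-d2]).T,o2-o1,rcond=None)[0]
    a=o1+s[0]*d1;b=o2+s[1]*d2
    return (a+b)/2,np.linalg.norm(a-b)
E
python3 - <<'E'
from h import *
for n in('top','side'):
    c=cap(n,n+'1.png'); print(n,c['vfov'],c['cx'],c['cy'],ray(c,320,200))
    pickle.dump(c,open(n+'1.pkl','wb'))
s=ctrl.sense(); print(s['eef_pos'],s['ee_rot'],s['force'],s['time_s'])
E
```

```text
top 55.02834504578387 322.6579240856286 203.01917308262534 (array([ 459.81919135,   59.42904755, 1063.86098504]), array([ 0.1349318 , -0.00692584, -0.99083068]))
side 55.71044560311255 322.121832814289 201.01551997418775 (array([ 335.36907857,  252.55625023, 1180.57293555]), array([ 0.24589823, -0.17364019, -0.95361583]))
[ 216.80746587 -477.89349164  230.81330061] [-5.65753387e-04  9.77415096e-01  2.11327732e-01  5.82161972e-06] [0.03024064 0.55506965 0.56845272] 0.1
```

View pics/top1.png

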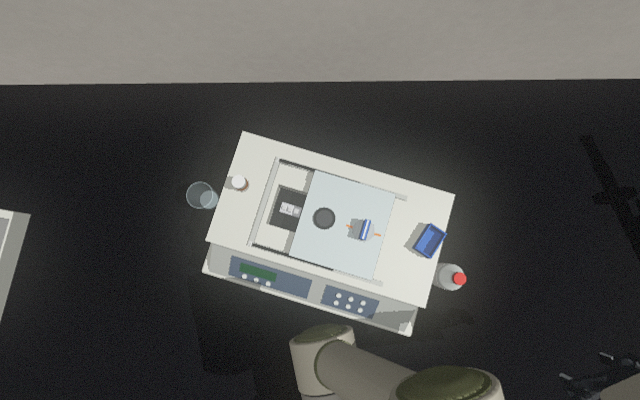

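View pics/side1.png

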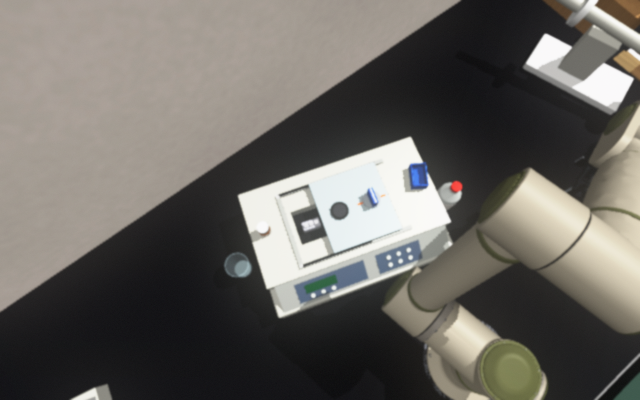

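The top view shows the photometer turned about 16° in the image. Its deck corners are at about (243,131), (455,194), (425,307) and (207,240). The pad is at (324,218), the blue fastener at (365,229), and the orange marks at (348,226) and (377,235). In the side view the pad is at (340,211) and the fastener at (373,197).

```bash
cat > meas.py <<'E'
from h import *
def blobs(c,roi):
    x0,y0,x1,y1=roi; im=c['pixels'][y0:y1,x0:x1]; hsv=cv2.cvtColor(im,cv2.COLOR_RGB2HSV)
    H,S,V=[hsv[...,i].astype(int) for i in range(3)]
    M={'blue':(H>100)&(H<130)&(S>110),'orange':(H<20)&(S>60)&(V>120),'dark':(V<75)}
    out={}
    for k,m in M.items():
        n,l,st,ce=cv2.connectedComponentsWithStats(m.astype(np.uint8))
        out[k]=[(ce[i]+[x0,y0],st[i,4]) for i in range(1,n) if st[i,4]>=4]
    return out
E
python3 - <<'E'
from meas import *
T=pickle.load(open('top1.pkl','rb'));S=pickle.load(open('side1.pkl','rb'))
bt=blobs(T,(308,200,385,250));bs=blobs(S,(326,180,392,225))
for b in(bt,bs):
  for k in b: print(k,[(p.round(1).tolist(),int(a)) for p,a in b[k]])
for n,a,b in(('pad',max(bt['dark'],key=lambda t:t[1])[0],max(bs['dark'],key=lambda t:t[1])[0]),('blue',max(bt['blue'],key=lambda t:t[1])[0],max(bs['blue'],key=lambda t:t[1])[0])):
  print(n,tri(T,a,S,b))
for z,ps in((150,[(243,131),(455,194),(425,307),(207,240)]),(174,[(315,170),(395,190),(375,279),(291,257)])):
  P=np.array([onz(T,*p,z)[:2] for p in ps]); print(P.round(), P.mean(0))
  for i in range(4): d=P[(i+1)%4]-P[i]; print(np.linalg.norm(d).round(1),np.degrees(np.arctan2(d[1],d[0])).round(1))
for p,z in(((324,218),177),): print(onz(T,*p,z))
for p,_ in bt['orange']: print('or',onz(T,*p,174))
for n,c,(x0,y0,x1,y1) in(('t',T,(308,200,388,250)),('s',S,(326,180,396,225))):
  cv2.imwrite(f'pics/crop{n}.png',cv2.resize(c['pixels'][y0:y1,x0:x1,::-1],None,fx=8,fy=8,interpolation=cv2.INTER_NEAREST))
E
```

```text
blue [([363.0, 228.8], 31), ([367.7, 228.0], 15)]
orange [([349.2, 226.0], 14), ([376.7, 234.1], 14)]
dark []
blue [([370.9, 197.2], 27)]
orange [([382.4, 195.4], 5), ([360.2, 203.0], 10)]
dark []Traceback (most recent call last):
  File "<stdin>", line 6, in <module>
ValueError: max() iterable argument is empty
```

```bash
sed -i "s/(V<75)/(V<105)\&(S<90)/" meas.py
python3 - <<'E'
from meas import *
T=pickle.load(open('top1.pkl','rb'));S=pickle.load(open('side1.pkl','rb'))
bt=blobs(T,(308,200,345,236));bs=blobs(S,(328,198,352,224))
for n,c,(x0,y0,x1,y1) in(('t',T,(308,200,388,250)),('s',S,(326,180,396,225))):
  cv2.imwrite(f'pics/crop{n}.png',cv2.resize(c['pixels'][y0:y1,x0:x1,::-1],None,fx=8,fy=8,interpolation=cv2.INTER_NEAREST))
mx=lambda b:max(b,key=lambda t:t[1])
print(bt['dark'],bs['dark'])
if bt['dark'] and bs['dark']: print('pad',tri(T,mx(bt['dark'])[0],S,mx(bs['dark'])[0]))
for z,ps in((150,[(243,131),(455,194),(425,307),(207,240)]),(174,[(315,170),(395,190),(375,279),(291,257)])):
  P=np.array([onz(T,*p,z)[:2] for p in ps]); print(P.round(), P.mean(0))
  for i in range(4): d=P[(i+1)%4]-P[i]; print(np.linalg.norm(d).round(1),np.degrees(np.arctan2(d[1],d[0])).round(1))
for a,b in(((349.2,226),(360.2,203)),((376.7,234.1),(382.4,195.4))): print('or',onz(T,*a,174),tri(T,a,S,b))
E
```

```text
[(array([323.43846154, 218.2       ]), np.int32(130))] [(array([338.70731707, 210.36585366]), np.int32(205))]
pad (array([538.90085901,  46.19978532, 173.31266159]), np.float64(1.5060808438485012))
[[ 758.  239.]
 [ 595. -273.]
 [ 330. -188.]
 [ 493.  321.]] [543.6022322   24.91349724]
538.2 -107.6
278.3 162.0
534.3 72.3
277.4 -17.2
[[ 653.   64.]
 [ 602. -124.]
 [ 397.  -70.]
 [ 450.  122.]] [525.59634825  -1.92142775]
194.2 -105.0
212.0 165.3
198.4 74.6
210.7 -15.9
or [519.19809889 -13.68767935 174.        ] (array([519.24467206, -13.54991924, 174.86832296]), np.float64(0.2476431423499209))
or [499.51887076 -76.99595889 174.        ] (array([499.40139802, -77.6045639 , 171.13067201]), np.float64(0.5950029366345063))
```

View pics/cropt.png

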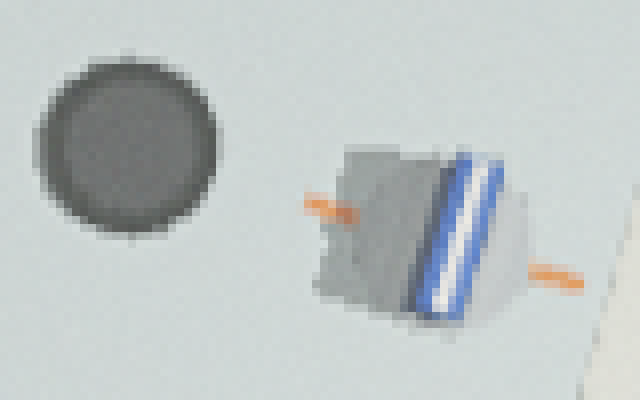

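View pics/crops.png

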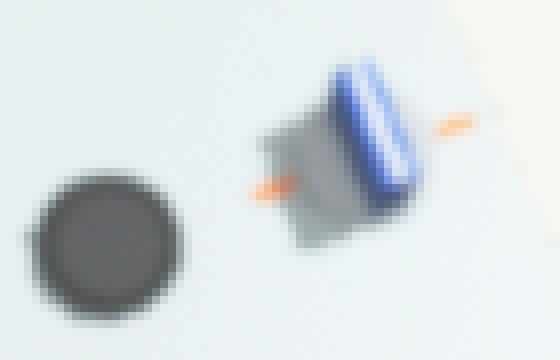

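The crops show the slot line from about (368,220) to (364,239) in the top view, roughly across the orange marks. The pad centre is at (323.8,218.0) in the top view and (338.9,210.4) in the side view.

```bash
cat >> h.py <<'E'
def plan(x,y,z,yaw):  # tool pointing down, tool x at yaw deg -> shift & turn in tool axes
    from scipy.spatial.transform import Rotation as Ro
    s=ctrl.sense(); w=s['ee_rot']; R=Ro.from_quat([w[1],w[2],w[3],w[0]])
    a=np.radians(yaw); G=Ro.from_matrix(np.array([[np.cos(a),np.sin(a),0],[np.sin(a),-np.cos(a),0],[0,0,-1]]))
    print('d',(R.inv().apply(np.array([x,y,z])-s['eef_pos'])/1000).round(4),'rot',(R.inv()*G).as_rotvec().round(3))
E
python3 - <<'E'
from h import *
T=pickle.load(open('top1.pkl','rb'));S=pickle.load(open('side1.pkl','rb'))
px=lambda x0,y0,u,v:(x0+u/8-.5,y0+v/8-.5)
print('pad',tri(T,px(308,200,130,148),S,px(326,180,107,247)))
print('slot',tri(T,px(308,200,463,238),S,px(326,180,378,133)))
a=onz(T,*px(308,200,480,160),214);b=onz(T,*px(308,200,448,312),214); print(a,b,np.degrees(np.arctan2(*(a-b)[1::-1])))
a=onz(S,*px(326,180,348,80),214);b=onz(S,*px(326,180,406,185),214); print(a,b,np.degrees(np.arctan2(*(a-b)[1::-1])))
plan(509,-45,260,156)
E
```

```text
pad (array([539.4518549 ,  45.29720007, 170.05393467]), np.float64(1.0524832771379626))
slot (array([510.20679569, -48.69789581, 192.25117743]), np.float64(0.32932372723787523))
[530.39868495 -51.45136817 214.        ] [488.46637906 -41.34565662 214.        ] -13.549929611228887
[527.12040188 -46.0718757  214.        ] [486.76963189 -37.62916946 214.        ] -11.817674203801564
d [ 0.4449 -0.2736 -0.0288] rot [-0.000e+00 -1.000e-03 -2.297e+00]
```

>>> play_rows(translation=[[0.05, -0.03, -0.03], [0.1, -0.06, -0.03], [0.15, -0.09, -0.03], [0.2, -0.12, -0.03], [0.25, -0.15, -0.03], [0.3, -0.18, -0.03], [0.34, -0.21, -0.03], [0.38, -0.235, -0.03], [0.42, -0.26, -0.03], [0.445, -0.274, -0.03]], rotation=[[0, 0, -0.18], [0, 0, -0.36], [0, 0, -0.54], [0, 0, -0.72], [0, 0, -0.9], [0, 0, -1.08], [0, 0, -1.26], [0, 0, -1.44], [0, 0, -1.62], [0, 0, -1.8]], gripper=[-1, -1, -1, -1, -1, -1, -1, -1, -1, -1])

```text
time_s: 1.35
eef_pos: [509.5, -42.9, 260.9]
ee_rot: [-0.0, 0.439, 0.899, 0.0]
force: [-0.6, -1.2, 0.2]
grip_width: 0.999
grip_force: 0.0
```

Run:
```python
from h import *
s=ctrl.sense();print(s['time_s'],s['eef_pos'],s['joints'])
plan(509,-45,230,165)
plan(509,-45,187,165)
```

```text
1.35 [509.54100896 -42.85796663 260.92040068] [-3.13437203e-01  2.62427451e-01  1.48685638e+00  1.47152273e-04
  1.39306322e+00 -9.76083776e-01]
d [-0.0014 -0.0017  0.0309] rot [-0.    -0.001 -0.646]
d [-0.0014 -0.0017  0.0739] rot [-0.    -0.001 -0.646]
```

>>> play_rows(translation=[[-0.001, -0.002, 0.02], [-0.001, -0.002, 0.03], [-0.001, -0.002, 0.03], [-0.001, -0.002, 0.03], [-0.001, -0.002, 0.05], [-0.001, -0.002, 0.074], [-0.001, -0.002, 0.074], [-0.001, -0.002, 0.074], [-0.001, -0.002, 0.074]], rotation=[[0, 0, -0.18], [0, 0, -0.36], [0, 0, -0.54], [0, 0, -0.646], [0, 0, -0.646], [0, 0, -0.646], [0, 0, -0.646], [0, 0, -0.646], [0, 0, -0.646]], gripper=[-1, -1, -1, -1, -1, -1, -1, -0.2, -0.2], force=20)

```text
time_s: 2.48
eef_pos: [508.3, -46.9, 188.2]
ee_rot: [0.001, 0.134, 0.991, -0.0]
force: [-0.2, -0.5, 0.3]
grip_width: 0.612
grip_force: 0.0
```

Run:
```python
from h import *
for n,(x0,y0,x1,y1) in(('top',(300,160,400,260)),('side',(310,150,410,250))):
  c=cap(n); cv2.imwrite(f'pics/g_{n}.png',cv2.resize(c['pixels'][y0:y1,x0:x1,::-1],None,fx=4,fy=4))
a=cv2.imread('pics/g_top.png');b=cv2.imread('pics/g_side.png');cv2.imwrite('pics/g.png',np.hstack([a,b]))
s=ctrl.sense();print(s['time_s'],s['eef_pos'],s['force'],s['grip_width'])
```

```text
2.575 [508.17206532 -46.86681345 187.91798609] [0.04110937 0.27471591 0.51688968] 0.5983641121350833
```

View pics/g.png

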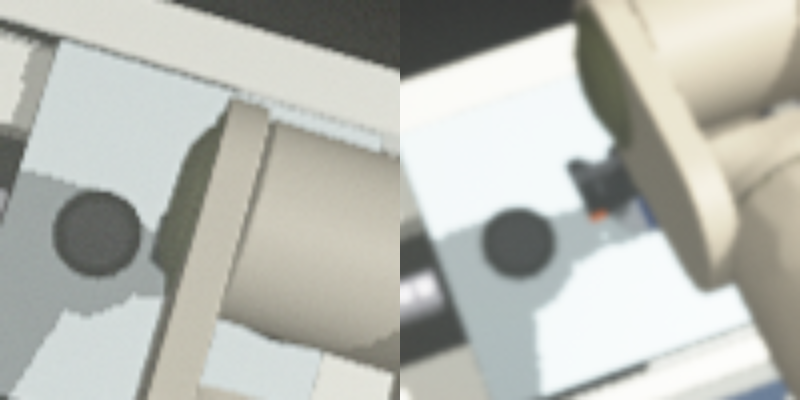

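The gripper straddles the bar: one finger is at about (595,190) in the right half, with the blue bar beside it. Next I close the fingers.

>>> play_rows(translation=[[0, 0, 0], [0, 0, 0], [0, 0, 0], [0, 0, 0], [0, 0, 0], [0, 0, 0]], rotation=[[0, 0, 0], [0, 0, 0], [0, 0, 0], [0, 0, 0], [0, 0, 0], [0, 0, 0]], gripper=[1, 1, 1, 1, 1, 1], force=30)

```text
time_s: 3.32
eef_pos: [508.0, -46.7, 187.5]
ee_rot: [0.0, 0.135, 0.991, 0.0]
force: [-1.5, 2.9, 5.4]
grip_width: 0.161
grip_force: 32.7
```

Run:
```python
from h import *
s=ctrl.sense();print(s['time_s'],s['eef_pos'],s['ee_rot'],s['force'],s['wrist_torque'],s['grip_width']*85)
p=s['eef_pos']; u=np.array([np.cos(np.radians(73.)),np.sin(np.radians(73.))])
for d in(60,80,90): q=p[:2]+d*u; print(d,q); plan(*q,p[2],164.5)
```

```text
3.325 [508.00847702 -46.73910517 187.49624118] [1.40047006e-04 1.34555094e-01 9.90906101e-01 7.48357393e-05] [-1.4810546   2.89030083  5.41265483] [ 0.40584144  0.19269342 -0.40264919] 13.689588431742663
60 [525.5507793   10.63918019]
d [-0.0016  0.06    0.    ] rot [0.    0.    0.001]
80 [531.39821339  29.76527531]
d [-0.0021  0.08    0.    ] rot [0.    0.    0.001]
90 [534.32193044  39.32832287]
d [-0.0024  0.09    0.    ] rot [0.    0.    0.001]
```

>>> play_rows(translation=[[0, 0.01, 0], [0, 0.02, 0], [-0.001, 0.03, 0], [-0.001, 0.04, 0], [-0.001, 0.05, 0], [-0.0015, 0.06, 0], [-0.002, 0.07, 0], [-0.002, 0.075, 0]], rotation=[[0, 0, 0], [0, 0, 0], [0, 0, 0], [0, 0, 0], [0, 0, 0], [0, 0, 0], [0, 0, 0], [0, 0, 0]], gripper=[1, 1, 1, 1, 1, 1, 1, 1])

```text
time_s: 4.32
eef_pos: [530.9, 25.4, 187.5]
ee_rot: [0.001, 0.134, 0.991, -0.0]
force: [4.7, -4.6, 3.4]
grip_width: 0.16
grip_force: 32.9
```

>>> play_rows(translation=[[0, 0.003, 0], [0, 0.006, 0], [0, 0.008, 0], [0, 0.008, 0]], rotation=[[0, 0, 0], [0, 0, 0], [0, 0, 0], [0, 0, 0]], gripper=[1, 1, 1, 1])

```text
time_s: 4.82
eef_pos: [533.2, 32.9, 187.5]
ee_rot: [0.002, 0.134, 0.991, -0.0]
force: [7.5, -3.8, 3.0]
grip_width: 0.161
grip_force: 32.6
```

>>> play_rows(translation=[[-0.0008, 0.002, 0], [-0.001, 0.004, 0], [-0.001, 0.005, 0], [-0.001, 0.005, 0]], rotation=[[0, 0, 0], [0, 0, 0], [0, 0, 0], [0, 0, 0]], gripper=[1, 1, 1, 1])

```text
time_s: 5.32
eef_pos: [534.8, 37.4, 187.6]
ee_rot: [0.001, 0.134, 0.991, 0.0]
force: [5.8, -2.5, 3.9]
grip_width: 0.157
grip_force: 32.9
```

>>> play_rows(translation=[[-0.0005, 0.002, 0], [-0.001, 0.004, 0], [-0.001, 0.004, 0]], rotation=[[0, 0, 0], [0, 0, 0], [0, 0, 0]], gripper=[1, 1, 1])

```text
time_s: 5.7
eef_pos: [536.1, 40.9, 187.4]
ee_rot: [-0.0, 0.134, 0.991, -0.0]
force: [-0.7, -3.6, 6.6]
grip_width: 0.155
grip_force: 33.1
```

>>> play_rows(translation=[[-0.0002, 0.002, 0], [-0.0003, 0.004, 0], [-0.0003, 0.004, 0]], rotation=[[0, 0, 0], [0, 0, 0], [0, 0, 0]], gripper=[1, 1, 1])

```text
time_s: 6.08
eef_pos: [536.4, 41.6, 187.0]
ee_rot: [-0.002, 0.135, 0.991, -0.004]
force: [-7.3, -20.5, 6.3]
grip_width: 0.163
grip_force: 33.1
```

>>> play_rows(translation=[[-0.0002, 0.002, 0], [-0.0003, 0.003, 0], [-0.0003, 0.003, 0]], rotation=[[0, 0, 0], [0, 0, 0], [0, 0, 0]], gripper=[1, 1, 1])

```text
time_s: 6.45
eef_pos: [536.6, 42.1, 186.7]
ee_rot: [-0.003, 0.135, 0.991, -0.006]
force: [-13.0, -34.3, 6.6]
grip_width: 0.161
grip_force: 33.4
```

>>> play_rows(translation=[[0, -0.0045, 0], [0, -0.0045, 0], [0, -0.0045, 0], [0, -0.0045, 0], [0, -0.0045, 0], [0, -0.0045, 0], [0, -0.0045, 0], [0, -0.0045, 0], [0, -0.0045, 0], [0, -0.0045, 0]], rotation=[[0, 0, 0], [0, 0, 0.15], [0, 0, 0.3], [0, 0, 0.45], [0, 0, 0.6], [0, 0, 0.75], [0, 0, 0.9], [0, 0, 1.05], [0, 0, 1.2], [0, 0, 1.3]], gripper=[1, 1, 1, 1, 1, 1, 1, 1, 1, 1])

```text
time_s: 7.7
eef_pos: [536.7, 41.4, 187.2]
ee_rot: [0.0, 0.708, 0.706, -0.002]
force: [-3.9, -13.5, 6.0]
grip_width: 0.16
grip_force: 29.5
```

Run:
```python
from h import *
s=ctrl.sense();print(s['eef_pos'],s['force'],s['wrist_torque'],s['joints'])
p=s['eef_pos'];plan(*p,72.5)
```

```text
[536.74023854  41.39957986 187.20063768] [ -3.86708663 -13.48993332   6.00207868] [-2.31648488  0.61742712  0.08165047] [-0.13865451  0.38109843  1.52110581 -0.00461327  1.24157698 -0.13506635]
d [0. 0. 0.] rot [-0.002  0.004  0.303]
```

>>> play_rows(translation=[[0, 0, 0], [0, 0, 0], [0, 0, 0], [0, 0, 0], [0, 0, 0], [0, 0, 0], [0, 0, 0]], rotation=[[0, 0, 0.15], [0, 0, 0.3], [0, 0, 0.303], [0, 0, 0.303], [0, 0, 0.303], [0, 0, 0.303], [0, 0, 0.303]], gripper=[1, 1, 1, 1, 0, -0.3, -0.3])

```text
time_s: 8.57
eef_pos: [537.3, 43.5, 186.9]
ee_rot: [-0.001, 0.805, 0.593, -0.0]
force: [0.0, 0.1, 0.1]
grip_width: 0.647
grip_force: 0.0
```

>>> play_rows(translation=[[0, 0, -0.03], [0, 0, -0.07], [-0.04, 0, -0.1], [-0.1, 0, -0.1], [-0.16, 0, -0.1], [-0.22, 0, -0.1], [-0.25, 0, -0.1]], rotation=[[0, 0, 0], [0, 0, 0], [0, 0, 0], [0, 0, 0], [0, 0, 0], [0, 0, 0], [0, 0, 0]], gripper=[-0.3, -0.3, -0.3, -0.3, -0.3, -0.3, -0.3])

```text
time_s: 9.45
eef_pos: [462.2, -197.7, 287.1]
ee_rot: [-0.0, 0.806, 0.592, -0.0]
force: [0.3, 0.1, 0.0]
grip_width: 0.649
grip_force: 0.0
```

Run:
```python
from h import *
s=ctrl.sense();print(s['time_s'],s['eef_pos'],s['force'],s['grip_width'])
for n in('top','side'):
  c=cap(n);pickle.dump(c,open(n+'2.pkl','wb'))
  u,v=[int(t) for t in cv2.projectPoints(np.array([[550.,85,174]]),np.array(c['rvec']),np.array(c['tvec']),np.array([[200/np.tan(np.radians(c['vfov'])/2),0,c['cx']],[0,200/np.tan(np.radians(c['vfov'])/2),c['cy']],[0,0,1]]),None)[0].ravel()]
  print(n,u,v); cv2.imwrite(f'pics/r_{n}.png',cv2.resize(c['pixels'][v-40:v+40,u-40:u+40,::-1],None,fx=5,fy=5))
cv2.imwrite('pics/r.png',np.hstack([cv2.imread('pics/r_top.png'),cv2.imread('pics/r_side.png')]))
```

```text
9.45 [ 462.19075225 -197.73221163  287.1007093 ] [0.30574206 0.05388481 0.00519893] 0.6485525462363505
top 306 213
side 325 215
```

View pics/r.png

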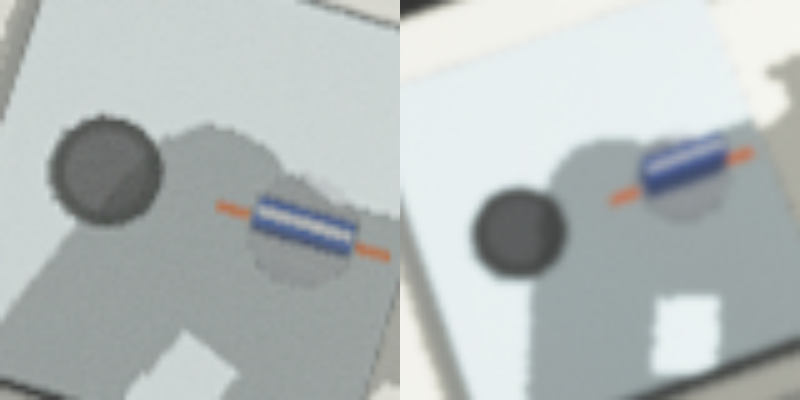

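The slot line, from (258,212) to (352,240) in the left half, now appears in line with the orange marks at (222,206) and (388,257). The pad is at (106,171) left and (518,232) right. I'll check the angle and place the pad.

Run:
```python
from h import *
T=pickle.load(open('top2.pkl','rb'));S=pickle.load(open('side2.pkl','rb'))
pt=lambda u,v:(266+u/5-.5,173+v/5-.5); ps=lambda u,v:(285+(u-400)/5-.5,175+v/5-.5)
an=lambda a,b:np.degrees(np.arctan2(*(a-b)[1::-1]))
for c,p,sl,mk in((T,pt,((258,212),(352,240)),((220,206),(388,258))),(S,ps,((648,177),(724,146)),((614,200),(750,154)))):
  print('slot',an(onz(c,*p(*sl[0]),214),onz(c,*p(*sl[1]),214)),'mark',an(onz(c,*p(*mk[0]),174),onz(c,*p(*mk[1]),174)),(onz(c,*p(*mk[0]),174)+onz(c,*p(*mk[1]),174))/2)
print(tri(T,pt(106,171),S,ps(518,232)),onz(T,*pt(106,171),180),onz(S,*ps(518,232),180))
plan(566,132,287,72.5)
```

```text
slot 72.55064872288811 mark 71.9418329144061 [536.48312104  39.24153364 174.        ]
slot 75.15041017356171 mark 71.5291979841281 [536.70651897  40.96407928 174.        ]
(array([566.85367357, 131.3768298 , 173.56548603]), np.float64(1.1723191300515965)) [565.56596094 130.5717199  180.        ] [565.89828564 132.41988196 180.        ]
d [ 3.456e-01 -3.000e-04 -0.000e+00] rot [-0.001 -0.     0.   ]
```

>>> play_rows(translation=[[0.06, 0, 0], [0.12, 0, 0], [0.18, 0, 0], [0.24, 0, 0], [0.3, 0, 0], [0.346, 0, 0], [0.346, 0, 0.03], [0.346, 0, 0.07], [0.346, 0, 0.09], [0.346, 0, 0.09]], rotation=[[0, 0, 0], [0, 0, 0], [0, 0, 0], [0, 0, 0], [0, 0, 0], [0, 0, 0], [0, 0, 0], [0, 0, 0], [0, 0, 0], [0, 0, 0]], gripper=[1, 1, 1, 1, 1, 1, 1, 1, 1, 1])

```text
time_s: 10.8
eef_pos: [565.2, 135.7, 196.0]
ee_rot: [-0.001, 0.805, 0.593, -0.001]
force: [-0.4, -0.2, 0.9]
grip_width: 0.003
grip_force: 0.0
```

>>> play_rows(translation=[[0, 0, 0.004], [0, 0, 0.008], [0, 0, 0.012], [0, 0, 0.015], [0, 0, 0.018], [0, 0, 0.02], [0, 0, 0.02]], rotation=[[0, 0, 0], [0, 0, 0], [0, 0, 0], [0, 0, 0], [0, 0, 0], [0, 0, 0], [0, 0, 0]], gripper=[1, 1, 1, 1, 1, 1, 1])

```text
time_s: 11.68
eef_pos: [566.3, 134.7, 178.2]
ee_rot: [0.0, 0.805, 0.593, 0.0]
force: [-3.2, -0.5, 6.7]
grip_width: -0.001
grip_force: 3.8
```

>>> play_rows(translation=[[0, 0, 0.002], [0, 0, 0.004], [0, 0, 0.006], [0, 0, 0.008], [0, 0, 0.009], [0, 0, 0.009]], rotation=[[0, 0, 0], [0, 0, 0], [0, 0, 0], [0, 0, 0], [0, 0, 0], [0, 0, 0]], gripper=[1, 1, 1, 1, 1, 1])

```text
time_s: 12.42
eef_pos: [566.5, 134.8, 171.7]
ee_rot: [0.001, 0.805, 0.593, 0.001]
force: [-9.5, -0.2, 23.9]
grip_width: -0.001
grip_force: 11.7
```

>>> play_rows(translation=[[0, 0, 0.001], [0, 0, 0.001], [0, 0, 0.001], [0, 0, 0.001], [0, 0, 0.001], [0, 0, 0.001]], rotation=[[0, 0, 0], [0, 0, 0], [0, 0, 0], [0, 0, 0], [0, 0, 0], [0, 0, 0]], gripper=[1, 1, 1, 1, 1, 1])

```text
time_s: 13.18
eef_pos: [566.6, 134.8, 171.6]
ee_rot: [0.001, 0.805, 0.593, 0.002]
force: [-11.4, -0.6, 28.4]
grip_width: -0.002
grip_force: 14.7
```

Run:
```python
from h import *
s=ctrl.sense();print(s['time_s'],s['eef_pos'],s['force'])
for n in('top','side'):
  c=cap(n,f'f_{n}.png'); x0,y0=(256,163) if n=='top' else (275,165)
  cv2.imwrite(f'pics/r_{n}.png',cv2.resize(c['pixels'][y0:y0+100,x0:x0+100,::-1],None,fx=4,fy=4))
cv2.imwrite('pics/f.png',np.hstack([cv2.imread('pics/r_top.png'),cv2.imread('pics/r_side.png')]))
```

```text
13.175 [566.56755825 134.83988828 171.64141529] [-11.3794638   -0.57452214  28.43429491]
```

View pics/f.png

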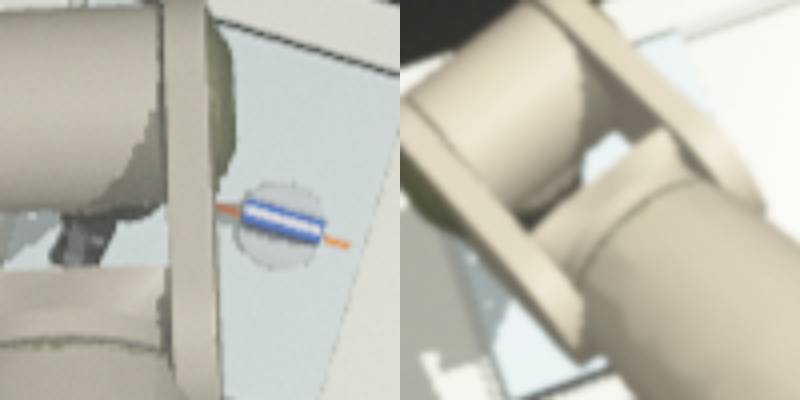

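The slot line, from (245,208) to (322,234) in the left half, is still in line with the marks. The fastener is free, and the closed fingers press the pad at a height of 171.6 mm with 28 N, so the cover is flush.

```bash
python3 -c "
from rig import ctrl
print(ctrl.finish_job())"
```

```text
the job is handed in; nothing more can be done
None
```

I handed the job in at about 13 s: the cover is home against its stop, the fastener is in line with the orange marks (about 1° off in the top view, under 4° in the side view) and released, and the closed fingers hold the pad at 171.6 mm (flush is 172 mm) with about 28 N; the jar, box, beaker and bottle were kept clear of on every move.

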